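Take the dial padlock off the vaccine carrier and hold it up open

ROBOT

A 6-joint arm with a two-finger parallel gripper is mounted at the origin on the work surface. World frame = base frame: x ahead of the robot, y to its left, z up, the work surface at z = 0. Lengths are in mm, angles in rad, forces in N, time in s.
With the tool pointing down it reaches from about 325 to 875 mm from the base axis. Payload 4.4 kg.
Tool frame: the origin (TCP) lies on the centre line of the jaws, within the pads' length; the fingertips stand ahead of it and the grasp point (between the pads) lies 6 mm ahead of it (ctrl.tcp_to_tips is the z of the fingertips in the tool frame, in mm); z points along the fingers, y is the line along which they close (so a half turn about z gives the same grasp; the last joint's range is limited). The gripper opens to 85 mm and grips with 20 to 120 N. Pads are 22 mm wide; open, the fingers measure 114 mm over their backs; the gripper's body (76 mm by 85 mm) begins 54 mm behind the grasp point. The pads swing forward as they close: fully open they stand 13 mm farther back than shut.
Start: joints at [0.958, 0.207, 1.542, -0, 1.393, -0.15], TCP at [256.721, 514.511, 256.282] pointing down, gripper open.
Joint ranges: [-2.73, 2.73], [-0.86, 2.22], [0.23, 2.46], [-1.11, 4.25], [0.08, 2.63], [-2.82, 2.82]. Speed limits (rad/s): [2.79, 2.79, 3.14, 3.14, 3.14, 3.14].

INTERFACE

Orientations are given as a 3x3 rotation matrix whose columns are the frame's x, y, z axes.
In Python, from plant import ctrl, sensors, optics gives the robot as it stands. Calls block until the motion is done:
- ctrl.move_ptp(position, orientation): joint-space move of the TCP to a pose.
- ctrl.move_l(position, rot=None, vel=150, threshold=None): straight line of the TCP; rot=None keeps the orientation; vel is the mean speed in mm/s. With threshold (N) it stops when the force on the tool has changed by that much, and returns True; else False.
- ctrl.set_joints(angles): joint-space move.
- ctrl.gripper_to(opening, force=None): finger opening in mm; force is the grip in N (None keeps the last); returns when the fingers have stopped.
- ctrl.hold(seconds).
- ctrl.solve_ik(position, orientation): joint angles nearest the present ones, or None.
- sensors.read_state(): the state.
- optics.grab_frame(name): name is "side" or "top" or "wrist"; returns (picture, depth): 384x512x3 uint8, red, green, blue; 384x512 float32, mm along the optical axis (not along the pixel's ray), 0 where there is no reading.
- optics.camera_params(name): a dict with "mtx" (3x3 intrinsics, pixels), "R" (3x3) and "t" (3): a world point X has camera coordinates R X + t; the wrist camera has in their place "T_tool_cam" (4x4, takes a point from camera to tool coordinates, whose origin is the TCP and whose axes are the flange's). Camera axes: x right, y down, z forward; pixel columns grow to the right and rows downward; lengths in mm; the calibration is good to about 2 mm. The wrist camera is an equidistant fisheye: a pixel r from the principal point sees the ray r / f radians off the axis. A picture is of the moment at which its call begins: read the wrist's pose just before it. camera_params takes no time and is no camera call.
A pose or a line that the arm cannot do raises ctrl.MotionError and nothing moves.
- ctrl.finish_job(): hands the job in; it is judged then, once.
The state is a dict: "t": time; "q": joint angles; "qvel": joint speeds; "tau": joint torques, N m; "eef_pos": TCP position; "eef_rot": TCP orientation; "force": force on the tool from outside, world axes, zero at the start; "wrist_torque": the same for the moment, N m; "grip_width": finger opening in mm; "grasp_force": force on a finger pad.
Only numpy, scipy, OpenCV 4.12 (cv2) and the standard library are available. Lean on these libraries where they do the work, as an engineer would, in place of code of your own. Each camera call takes 0.05 s, during which the arm holds its last target. There are 200 camera calls.

TASK

The vaccine carrier's dial padlock has only been turned off its last number: turn its dial, click by click, until the white pointer on the dial meets the white mark on the lock's case, then draw the case away from the hasp's staple so that the shackle pulls fully open. Slip the open shackle out of the staple and lift the lock away, leaving the other things where they are. Finish while still holding the lock up in the gripper, shackle open, at least 10 cm clear above the carrier's lid.

Things in the scene. Friction and masses are not known exactly. Their poses are not given: they have to be found in the camera images.
- carrier: Heavy vaccine carrier that stands firm, blue with white lid: 308 (x) x 368 (y) mm, flat lid top 165 mm above the table. Origin: centre of its underside; x points from the hasp side (front wall, near the robot) to the lid's hinges. The hasp's steel leaf, 44 mm wide and 2.5 mm thick, lies on the lid from the front edge to 6 mm beyond the staple's centre.
- staple (a point): Centre of the staple's opening, 12 mm above the lid, 105 mm from the carrier's centre towards the hasp side. The staple is a fixed upright loop of 5 mm steel wire, standing across the carrier's x axis. Its opening is 13 mm wide, up to 17 mm above the lid; its top is 22.5 mm above the lid. Axes as the carrier's.
- lock_center (a point): Centre of the padlock's steel case: 56 (x) x 50 (y) x 24 mm (z), 0.4 kg in all. It lies loose and flat on the lid, dial up, with axes nearly as the carrier's: shackle towards -x of this frame (the hasp side), case on the hinge side of the staple, which stands at about x = -42, y = +15 mm here (10 to 20 mm from the case). Pulling the case along +x opens it: see shackle and toe.
- dial_knob (a point): Centre of the dial's round grip knob on the lock's upper face: on the dial's axis (lock centre), 24 mm above the lock centre. Knob 30 mm in diameter and 18 mm high, its top 45 mm above the lid; beneath it the dial's 46 mm flange, top 27 mm above the lid. Frame turns with the dial; the pointer lies along its -x.
- pointer_tip (a point): Outer tip of the white pointer on the dial's flange, 22 mm from the dial's axis; turns with the dial.
- index_mark (a point): White index mark on the face of the padlock's case, on the shackle side, 25.5 mm from the dial's axis.
- dial (a joint): Angle of the dial on the case, rad, growing counter-clockwise seen from above; 0 or a full turn (6.283) = pointer at the index mark, where the shackle is free (within about 0.15 rad). It turns endlessly both ways against about 0.065 N m, with twelve notch clicks to the turn (every 0.524 rad), and rests in a notch. It starts 2 to 10 clicks from the mark.
- shackle (a joint): How far the shackle is drawn out of the case, m: 0 = shut, 0.018 = fully open (stop). Blocked at about 0.002 unless the dial is at its mark; then it slides with about 2.5 N of friction and stays where left. Drawing the case away from the staple takes up 5 to 15 mm of slack before the bow meets the staple; 18 mm more opens it fully.
- logger: White temperature logger, 72 x 58 x 18 mm, lying loose on the lid behind the lock. Leave it alone.
- bottle: Brown squeeze bottle with white nozzle, 68 mm in diameter, 180 mm high, standing beside the carrier (+y side). Leave it alone.
- carton: Open cardboard carton of wrapped syringes, 190 x 105 x 50 mm, on the table beside the carrier (-y side). Leave it alone.
- toe (a point): Tip of the shackle's short leg (toe), at y = +15 mm of the lock, half-way up the case; this leg runs through the staple. Shut: 3 mm inside the case; fully open: 15 mm out, leaving a 15 mm gap. Bring the staple into that gap (case 6 to 12 mm from the staple's centre; at 6 mm the case meets the hasp leaf) and the lock lifts straight up. Frame moves with the shackle.
- shackle_bow (a point): Middle of the shackle's bow (U of 7 mm round steel bar, legs at y = +15 and -15 mm of the lock, 23 mm clear between them), 63 mm from the lock's centre when shut. The leg at -15 mm (heel) stays in the case. The shackle does not swivel.
There are look-alikes about, which are no part of the job. What is meant by the part that bears lock_center is not pink or yellow, and is the smaller of those in its own colour.

How it is judged:
By the outcome, as a careful person would: the job done as asked, in the order asked, and still so for the second after the job is handed in, while the arm keeps its last pose, push and grip.
It also fails if it takes over 67 s, if anything falls off the work surface, if the arm or the gripper's body presses on something with over 40 N, if the wrist force passes 120 N, or if a joint passes its speed limit or range.

## Working session

There is one attempt and no reset: what is moved stays moved. The work goes in short steps, each a Python script; the robot and the scene stay as the last script left them, time stands still between calls to the robot, and variables do not carry over. Pictures are saved under pics/ and viewed, at most 10 in all, crops included, and the job is handed in when it is done.

```bash
ls; mkdir -p pics
python3 - <<'E'
from plant import ctrl,sensors,optics
import cv2,numpy as np
ims=[]
for n in("top","side"):
    p,d=optics.grab_frame(n); np.savez(f"{n}.npz",p=p,d=d); ims.append(p[:,:,::-1])
    c=optics.camera_params(n); print(n,c)
cv2.imwrite("pics/a.png",cv2.resize(np.vstack(ims),(768,1152))[:, :]) 
cv2.imwrite("pics/top.png",cv2.resize(ims[0],(800,600)))
cv2.imwrite("pics/side.png",cv2.resize(ims[1],(800,600)))
print(optics.camera_params("wrist"),ctrl.tcp_to_tips,sensors.read_state())
E
```

```text
pics
top {'mtx': array([[391.24073866,   0.        , 256.41136292],
       [  0.        , 391.24073866, 199.3598047 ],
       [  0.        ,   0.        ,   1.        ]]), 'R': array([[ 2.16936584e-02, -9.99764336e-01,  8.10400224e-04],
       [-9.92760652e-01, -2.16374539e-02, -1.18144442e-01],
       [ 1.18134135e-01,  1.75845171e-03, -9.92996090e-01]]), 't': array([ -14.41216287,  585.73110354, 1151.92316067])}
side {'mtx': array([[426.45555977,   0.        , 251.76427216],
       [  0.        , 426.45555977, 201.09964734],
       [  0.        ,   0.        ,   1.        ]]), 'R': array([[ 0.91899255, -0.39365742, -0.02205735],
       [-0.21361526, -0.450102  , -0.86705058],
       [ 0.33139284,  0.80152481, -0.49773162]]), 't': array([-527.03082558,  256.21677811, 1171.61686981])}
{'mtx': array([[297.31863964,   0.        , 257.43077146],
       [  0.        , 297.31863964, 192.35171778],
       [  0.        ,   0.        ,   1.        ]]), 'T_tool_cam': array([[-4.39263028e-04, -9.45193734e-01, -3.26509742e-01,
         8.52295295e+01],
       [ 9.99999748e-01, -5.97447064e-04, 
[... 333 characters left out ...]
, -1.50511620e-01]), 'qvel': array([-2.38498882e-04, -3.93272911e-04, -4.00496213e-03, -1.47567018e-03,
        3.78911372e-06, -7.18681725e-04]), 'tau': array([-3.27668567e-04, -3.84087574e+01, -2.92548823e+01, -1.26283385e-04,
        4.74929941e-03, -1.62616783e-05]), 'eef_pos': array([256.33077873, 513.99033805, 255.22894199]), 'eef_rot': array([[-8.94827437e-01,  4.46410607e-01, -1.19479449e-03],
       [ 4.46412096e-01,  8.94825888e-01, -1.69451530e-03],
       [ 3.12683436e-04, -2.04966950e-03, -9.99997851e-01]]), 'force': array([-0.74692277,  0.16944565, -0.01949395]), 'wrist_torque': array([ 0.0294535 , -0.03052506, -0.03433696]), 'grasp_force': 0.0, 'grip_width': 85.63159701515416}
```

View pics/top.png

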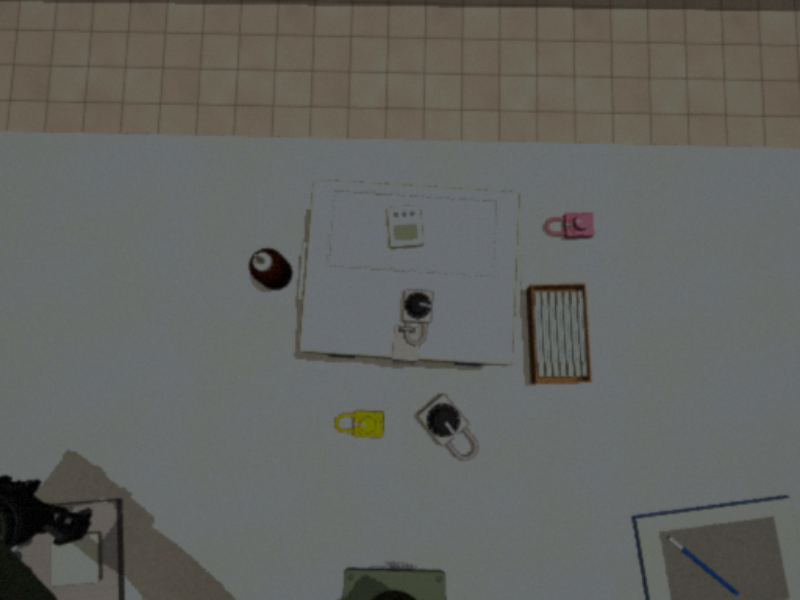

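Candidates for the lock, in 800x600 top-view pixels, are pink (569,225), yellow (360,424), large steel (447,425) and small steel (415,308) on the carrier's hasp. The small steel one fits: it is neither pink nor yellow, and it is the smaller of the two steel locks. Next I'll locate it and confirm it from close up.

```bash
cat > h.py <<'E'
from plant import ctrl,sensors,optics
import cv2,numpy as np
def ray(name,uv,z,st=None):
    c=optics.camera_params(name);K=c["mtx"]
    uv=np.atleast_2d(uv).astype(float)
    a=(uv-[K[0,2],K[1,2]])/[K[0,0],K[1,1]]
    if name=="wrist":
        r=np.linalg.norm(a,axis=1,keepdims=True)+1e-9
        d=np.hstack([a/r*np.sin(r),np.cos(r)])
        T=c["T_tool_cam"];R=st["eef_rot"]
        d=d@T[:3,:3].T@R.T; o=st["eef_pos"]+R@T[:3,3]
    else:
        d=np.hstack([a,np.ones((len(a),1))])@c["R"]; o=-c["R"].T@c["t"]
    return o+d*((z-o[2])/d[:,2:])
def down(psi): # tool x axis at angle psi, z down
    c,s=np.cos(psi),np.sin(psi)
    return np.array([[c,s,0],[s,-c,0],[0,0,-1.]])
def shot(fn,crop=None,k=1):
    st=sensors.read_state(); p,d=optics.grab_frame("wrist")
    np.savez(fn+".npz",p=p,d=d,pos=st["eef_pos"],rot=st["eef_rot"])
    im=p[:,:,::-1]
    if crop: x0,y0,x1,y1=crop; im=im[y0:y1,x0:x1]
    cv2.imwrite(f"pics/{fn}.png",cv2.resize(im,None,fx=k,fy=k,interpolation=cv2.INTER_CUBIC))
    return st
E
python3 - <<'E'
from h import *
cor=np.array([[315,180],[519,193],[513,365],[300,352]])*.64
print(ray("top",cor,165).round(0))
print(ray("top",np.array([[417,305],[447,425]])*.64,[192]).round(0))
L=ray("top",np.array([[417,305]])*.64,192)[0]
for psi in(np.pi,0,-2.6,2.6):
    print(psi,ctrl.solve_ik([L[0],L[1],320],down(psi)))
p=cv2.imread("pics/top.png")
d=np.load("top.npz")["d"]; c=optics.camera_params("top")
for u,v in [(240,180),(300,180),(266,196)]:
    X=c["R"].T@(np.linalg.inv(c["mtx"])@[u,v,1]*d[v,u]-c["t"]);print(X.round(0))
E
```

```text
[[ 802.  155.  165.]
 [ 786. -206.  165.]
 [ 483. -196.  165.]
 [ 497.  169.  165.]]
[[579. -29. 192.]
 [381. -82. 192.]]
3.141592653589793 [-1.99790099e-01  1.74596230e-01  1.44788075e+00 -4.44089210e-16
  1.51911567e+00 -1.77058643e+00]
0 [-1.99790099e-01  1.74596230e-01  1.44788075e+00 -4.44089210e-16
  1.51911567e+00  1.37100623e+00]
-2.6 [-1.99790099e-01  1.74596230e-01  1.44788075e+00 -4.44089210e-16
  1.51911567e+00 -2.31217908e+00]
2.6 [-1.99790099e-01  1.74596230e-01  1.44788075e+00 -4.44089210e-16
  1.51911567e+00 -1.22899377e+00]
[623.  44. 163.]
[ 626. -119.  166.]
[574. -27. 211.]
```

Run:
```python
from h import *
ctrl.move_ptp([575,-28,300],down(np.pi-.04))
st=shot("w1",(130,90,390,285),3); print(st["t"],st["eef_pos"])
```

```text
2.35 [574.93680465 -27.10465821 299.89267762]
```

View pics/w1.png

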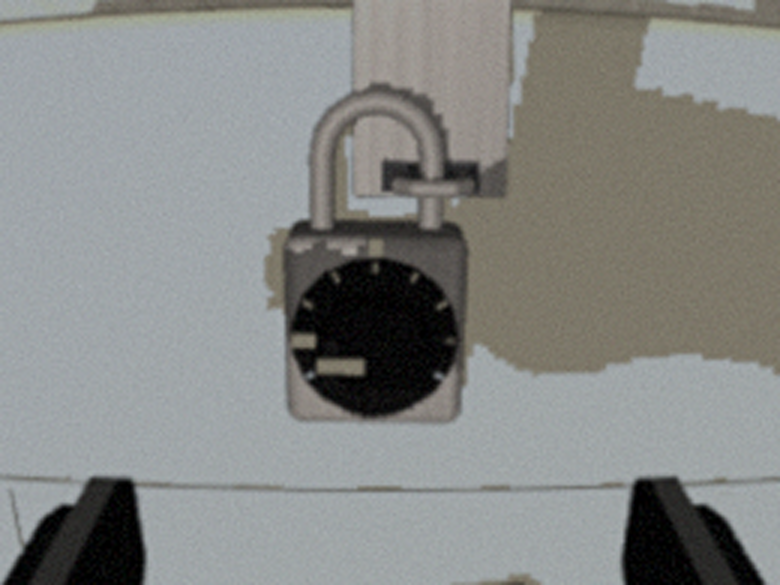

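The crop confirms it. The small steel lock hangs on the staple (crop 430,185), with its dial centre near (376,338) and index mark at (376,247). The pointer's outer bar is at (304,341), 90° counter-clockwise from the mark. That is 3 clicks, so I'll turn −1.571 rad.

```bash
cat >> h.py <<'E'
def load(fn):
    f=np.load(fn+".npz"); return f["p"],f["d"],dict(eef_pos=f["pos"],eef_rot=f["rot"])
E
python3 - <<'E'
from h import *
p,d,st=load("w1")
f=lambda u,v:((u+.5)/3-.5+130,(v+.5)/3-.5+90)
pts=dict(flange=(376,338,192),index=(376,247,189),ptr=(304,341,192),caseTL=(290,237,189),caseTR=(465,237,189),caseBL=(288,420,189),caseBR=(460,420,189),bow=(376,92,177),stap=(430,187,185))
W={k:ray("wrist",f(*v[:2]),v[2],st)[0] for k,v in pts.items()}
for k,v in W.items():print(k,v.round(1))
print(np.mean([W[k] for k in W if k[:4]=="case"],0))
# flange by dark circle
g=p.max(2); m=(g<45).astype(np.uint8); m[:,:]=m
n,l,s,c=cv2.connectedComponentsWithStats(m)
i=[i for i in range(1,n) if s[i,4]>300]; print([(s[j],c[j]) for j in i])
# depths
for u,v in[(255,202),(200,230),(255,205),(240,225)]:print(d[v,u],end=' ')
E
```

```text
flange [576.3 -29.3 192. ]
index [551.5 -28.3 189. ]
ptr [576.4 -49.  192. ]
caseTL [547.8 -51.  189. ]
caseTR [549.6  -4.5 189. ]
caseBL [601.7 -55.7 189. ]
caseBR [603.6  -6.4 189. ]
bow [511.4 -26.7 177. ]
stap [536.6 -13.3 185. ]
[575.65880302 -29.39755272 189.        ]
[(array([ 182,    0,   48,   36, 1305], dtype=int32), array([205.4559387 ,  15.78314176])), (array([ 33,  87,  60, 127, 742], dtype=int32), array([ 55.45283019, 160.48113208])), (array([ 227,  176,   56,   53, 2033], dtype=int32), array([255.42302017, 201.18839154])), (array([436, 191,  36,  51, 925], dtype=int32), array([450.90486486, 216.60540541])), (array([   28,   250,   460,   134, 29063], dtype=int32), array([257.49564739, 338.62581289]))]
221.37206 280.49927 223.15096 251.60864
```

Run:
```python
from h import *
C=np.array([576.2,-29.4]); a=-.04
ctrl.move_ptp([*C,270],down(np.pi/2+a))
print("touch",ctrl.move_l([*C,218],vel=60,threshold=6))
s=sensors.read_state();print(s["t"],s["eef_pos"],s["force"])
ctrl.gripper_to(20,30)
s=sensors.read_state();print(s["grip_width"],s["grasp_force"],s["force"])
q=np.array(s["q"])
for k in range(3):
    q[5]+=np.pi/6+(.08 if k==2 else 0); ctrl.set_joints(q); s=sensors.read_state();print(s["t"],s["q"][5],s["force"].round(1),s["wrist_torque"].round(3))
ctrl.gripper_to(60)
ctrl.move_l([*C,300],vel=150)
st=shot("w2",(130,90,390,285),3); print(st["t"],st["eef_pos"])
```

```text
touch False
4.8167 [576.59699138 -29.5007773  218.5192219 ] [ 0.54418338 -0.08840562  0.47226987]
28.513420681037783 30.335912704467773 [ 2.31995409 -0.28880872  0.68566214]
5.9333 0.3607675373668265 [0.1 0.2 1.1] [ 0.099  0.162 -0.097]
6.5 0.8835659868071184 [-0.6  0.6  1.9] [ 0.172  0.13  -0.03 ]
7.1333 1.4870963301867577 [-0.9 -0.8  2.2] [-0.098  0.093 -0.04 ]
8.2333 [575.704228   -29.28059145 299.13407944]
```

View pics/w2.png

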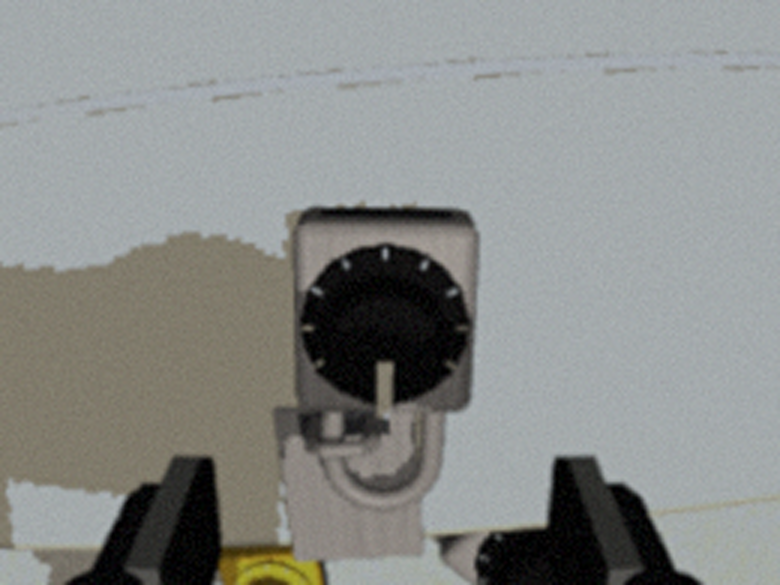

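The pointer (crop 385,388) now lies along the index mark on the shackle side. Next I'll measure the case pose in this view and grip the case by its sides.

Run:
```python
from h import *
p,d,st=load("w2")
f=lambda u,v:((u+.5)/3-.5+130,(v+.5)/3-.5+90)
pts=dict(flange=(386,325,192),ptr=(386,400,192),cTL=(298,222,189),cTR=(477,222,189),cBL=(299,405,189),cBR=(470,408,189),bow=(388,505,177),stap=(350,455,185))
W={k:ray("wrist",f(*v[:2]),v[2],st)[0] for k,v in pts.items()}
for k,v in W.items():print(k,v.round(1))
c=[W[k][:2] for k in("cTL","cTR","cBL","cBR")]
print(np.mean(c,0),[np.arctan2(*(a-b)[::-1]) for a,b in((c[0],c[2]),(c[1],c[3]))],np.arctan2(*(c[0]-c[1])),np.arctan2(*(W["flange"]-W["ptr"])[:2][::-1]))
```

```text
flange [576.  -30.3 192. ]
ptr [554.  -27.6 192. ]
cTL [606.5 -10.5 189. ]
cTR [600.8 -57.4 189. ]
cBL [553.9  -2.7 189. ]
cBR [547.1 -50.8 189. ]
bow [510.6 -23.1 177. ]
stap [534.1 -14.5 185. ]
[577.06660192 -30.38700825] [np.float64(-0.1467018662213032), np.float64(-0.12243767030688454)] 0.11989956704799878 -0.11926487859264913
```

Run:
```python
from h import *
C=np.array([576.5,-30.3])
ctrl.gripper_to(75)
ctrl.move_ptp([*C,250],down(-.12))
print("touch",ctrl.move_l([*C,192],vel=50,threshold=6))
s=sensors.read_state();print(s["t"],s["eef_pos"],s["force"])
ctrl.gripper_to(40,50)
s=sensors.read_state();print(s["grip_width"],s["grasp_force"],s["force"],s["eef_pos"])
P=s["eef_pos"].copy()
ctrl.move_l(P,rot=down(-.06),vel=20)
s=sensors.read_state();print("rot",s["force"],s["wrist_torque"])
u=np.array([np.cos(.04),-np.sin(.04),0])
for k in range(1,15):
    r=ctrl.move_l(P+u*3*k,vel=25,threshold=14); s=sensors.read_state()
    print(k,r,((s["eef_pos"]-P)@u).round(1),s["force"].round(1),s["wrist_torque"].round(2),round(s["grip_width"],1))
    if r: break
np.save("P.npy",P)
st=shot("w3",(110,90,410,315),2.6); print(st["t"],st["eef_pos"])
```

```text
touch False
10.2083 [576.83183815 -30.3617578  192.4872496 ] [-0.17642633  0.59526263  0.66528552]
48.67582200068486 55.83637475967407 [-0.02839627  0.62710531  2.88116291] [577.06730618 -30.23396151 192.81697854]
rot [0.08075342 1.44554296 0.71844423] [ 0.15987315 -0.04978218  0.05046126]
1 False 2.2 [-4.2  0.1  3.8] [0.06 0.66 0.03] 49.0
2 False 5.7 [-4.1  0.5  4.5] [ 0.11  0.52 -0.01] 49.0
3 False 9.0 [-3.8 -0.4  3.8] [ 0.03  0.49 -0.03] 49.1
4 False 12.1 [-3.1 -0.4  2.7] [0.08 0.53 0.05] 48.7
5 False 15.0 [-3.9  0.5  4.9] [0.05 0.51 0.04] 49.0
6 False 16.6 [-8.6 -0.3  6.7] [0.05 1.15 0.  ] 49.0
7 False 19.3 [-8.8 -0.4  6.9] [0.06 1.26 0.03] 49.0
8 False 22.4 [-9.1 -0.3  7.5] [0.1  1.28 0.01] 48.6
9 False 25.4 [-8.8  0.5  6.7] [0.03 1.27 0.  ] 48.8
10 False 28.4 [-9.   0.7  7.2] [ 0.09  1.25 -0.01] 48.9
11 False 31.4 [-9.2  0.1  8.3] [0.05 1.27 0.05] 49.0
12 False 34.0 [-10.4   0.1   8.1] [ 0.13  1.49 -0.  ] 48.6
13 False 34.3 [-18.9   0.9  13.4] [0.08 2.65 0.08] 49.2
14 False 34.8 [-26.2   1.   17.9] [ 0.04  3.74 -0.19] 48.8
14.5417 [611.80702589 -31.49556842 192.78478268]
```

View pics/w3.png

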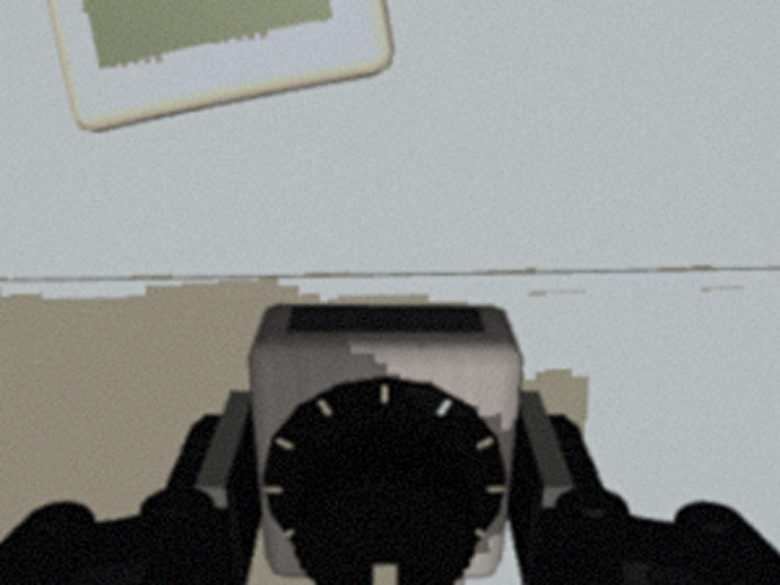

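The view shows the case (crop 385,440) pulled back and well clear of the logger. The bow met the staple at about 16 mm and hit the stop at 34 mm, so the 18 mm stroke is fully open. Now I'll move back until the case touches the hasp leaf, then ease off and look with the side camera.

Run:
```python
from h import *
P=np.load("P.npy"); u=np.array([np.cos(.04),-np.sin(.04),0])
ctrl.move_l(P+u*30,vel=25)
ctrl.move_l(P+u*4,vel=50)
s=sensors.read_state(); print(((s["eef_pos"]-P)@u).round(1),s["force"].round(1))
for x in np.arange(2.5,-9,-1.5):
    ctrl.move_l(P+u*x,vel=20); s=sensors.read_state(); d=(s["eef_pos"]-P)@u
    print(x,d.round(1),s["force"].round(1),s["wrist_torque"].round(2))
    if s["force"][0]>9: break
if x>-8: ctrl.move_l(P+u*(d+2.5),vel=20)
s=sensors.read_state(); print(s["t"],((s["eef_pos"]-P)@u).round(1),s["force"].round(1))
p,_=optics.grab_frame("side"); c=optics.camera_params("side")
X=c["mtx"]@(c["R"]@[545,-25,185]+c["t"]); uv=(X[:2]/X[2]).astype(int); print(uv)
im=p[uv[1]-60:uv[1]+60,uv[0]-80:uv[0]+80,::-1]
cv2.imwrite("pics/s1.png",cv2.resize(im,None,fx=5,fy=5,interpolation=cv2.INTER_CUBIC))
```

```text
2.6 [-4.7  1.4  2.6]
2.5 2.4 [-1.9 -0.4  1.4] [-0.05  0.16 -0.05]
1.0 1.5 [ 0.8  0.  -0.7] [-0.08 -0.29  0.08]
-0.5 -0.4 [ 1.2 -1.  -2.1] [-0.05 -0.27  0.08]
-2.0 -2.2 [ 2.  -0.9 -0.5] [-0.09 -0.27  0.03]
-3.5 -3.7 [ 0.6 -0.2 -0.9] [-0.11 -0.19  0.03]
-5.0 -5.2 [ 1.1  0.1 -1.7] [-0.04 -0.17  0.05]
-6.5 -5.9 [ 4.6  0.6 -3.5] [-0.02 -0.82  0.  ]
-8.0 -6.1 [ 7.9 -0.2 -4.9] [-0.09 -1.48  0.01]
17.8917 -6.1 [ 7.9 -0.2 -4.9]
[244 197]
```

View pics/s1.png

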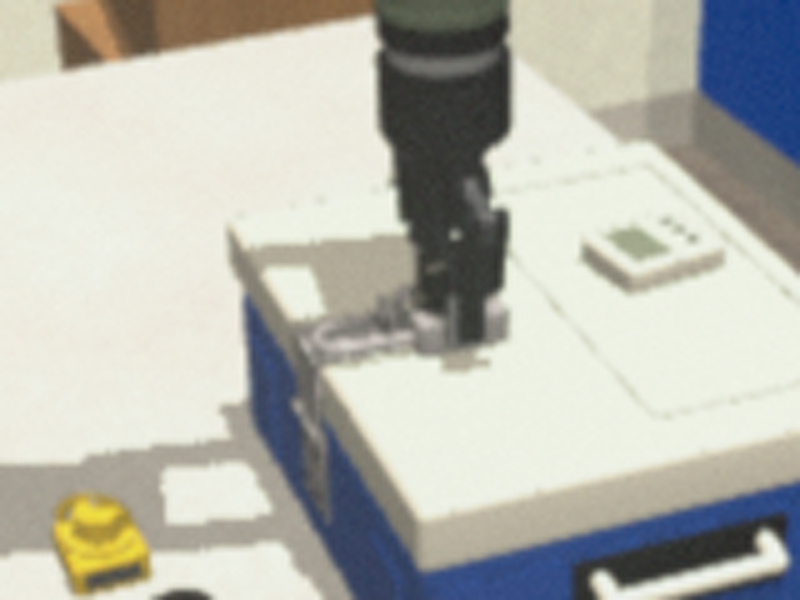

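The side view shows the lock gripped with its shackle long and drawn out (crop 355,335). The case met the hasp leaf at −5.7 mm, which is the 6 mm gap. I'll ease off 3 mm to the middle of the toe gap and lift with force checks.

Run:
```python
from h import *
P=np.load("P.npy"); u=np.array([np.cos(.04),-np.sin(.04),0])
Q=P+u*(-2.7); ctrl.move_l(Q,vel=20); s=sensors.read_state()
print(((s["eef_pos"]-P)@u).round(1),s["force"].round(1))
ok=True
for z in range(3,31,3):
    r=ctrl.move_l(Q+[0,0,z],vel=30,threshold=10); s=sensors.read_state()
    print(z,r,(s["eef_pos"]-Q).round(1),s["force"].round(1),s["wrist_torque"].round(2))
    if r: ok=False;break
if ok:
    ctrl.move_l(Q+[0,0,165],vel=120); ctrl.hold(.5)
s=sensors.read_state();print(s["t"],s["eef_pos"],s["force"],s["grip_width"],s["grasp_force"])
p,_=optics.grab_frame("side"); c=optics.camera_params("side")
X=c["mtx"]@(c["R"]@(s["eef_pos"]-[20,0,0])+c["t"]); uv=(X[:2]/X[2]).astype(int); print(uv)
im=p[max(uv[1]-60,0):uv[1]+60,uv[0]-80:uv[0]+80,::-1]
cv2.imwrite("pics/s2.png",cv2.resize(im,None,fx=5,fy=5,interpolation=cv2.INTER_CUBIC))
p,_=optics.grab_frame("top"); cv2.imwrite("pics/t2.png",cv2.resize(p[100:260,150:363,::-1],None,fx=3.7,fy=3.7,interpolation=cv2.INTER_CUBIC))
```

```text
-3.7 [-4.7 -0.1  3.4]
3 False [0.  0.1 2.4] [ 1.   0.4 -3.9] [ 0.03 -0.01 -0.03]
6 False [ 0.2 -0.   6. ] [-0.7 -1.2 -4.2] [-0.01 -0.04  0.03]
9 False [ 0.3 -0.   9.3] [-0.4  0.2 -3.5] [-0.   -0.03 -0.02]
12 False [ 0.2 -0.  12.4] [-0.   0.  -4.3] [-0.01 -0.06 -0.01]
15 False [ 0.2 -0.  15.4] [ 0.1 -0.6 -4. ] [ 0.02 -0.06  0.03]
18 False [ 0.2 -0.1 18.3] [ 1.  -0.5 -3.4] [-0.02 -0.02 -0.  ]
21 False [ 0.2 -0.  21.3] [-0.4  0.1 -3.6] [ 0.03  0.   -0.02]
24 False [ 0.2 -0.1 24.4] [ 0.4  0.4 -4.2] [-0.02 -0.08  0.01]
27 False [ 0.2 -0.1 27.4] [-0.6  0.9 -3.5] [ 0.03 -0.06  0.  ]
30 False [ 0.2 -0.  30.3] [ 0.3 -0.5 -3.1] [-0.02 -0.07 -0.04]
22.6333 [574.36709578 -30.13881497 357.77918941] [-0.79046456  0.31452179 -4.16615906] 48.987346124998865 55.00416040420532
[246 142]
```

View pics/s2.png

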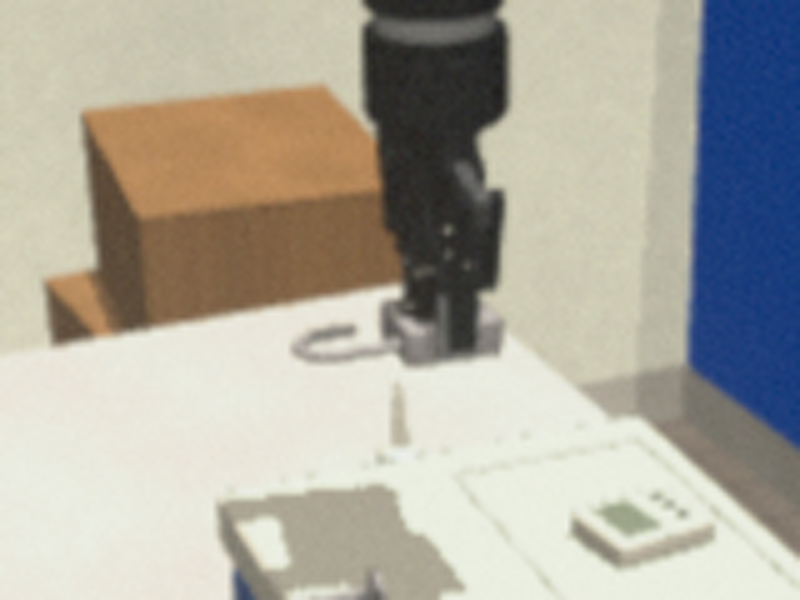

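View pics/t2.png

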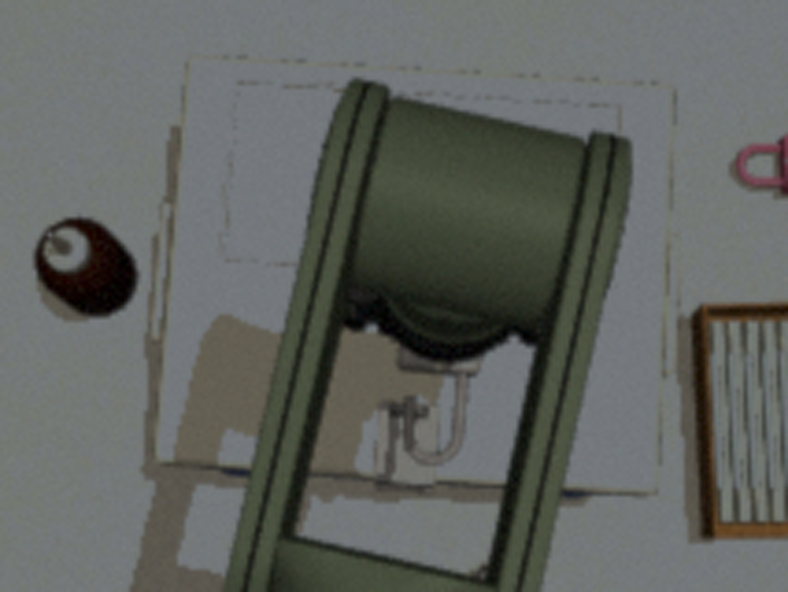

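The side view shows the lock held up at crop (440,330), with the shackle open and the toe free at (350,330). The staple is empty below it at (372,585), and the logger, bottle and carton are undisturbed. The case's underside is about 165 mm above the lid, so I'm handing the job in.

```bash
python3 -c "
from plant import ctrl
print(ctrl.finish_job())"
```

```text
the job is handed in; nothing more can be done
None
```

I turned the dial three clicks to its mark, drew the shackle fully open and slipped it out of the staple; the lock was handed in held about 165 mm above the lid, with the logger, bottle and carton left where they were.

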